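Square up the freshly glued hood panel

TASK

The plywood panel we just glued onto the grey base board for the cloud-chamber hood is leaning inwards. Since your hand will then be tied up, first put the little blue fittings box that is lying on the board into the open drawer and slide the drawer fully shut. Then stand the orange assembly square on the board at about the middle of the panel, foot flat on the board and upright against the panel's inner face, press it down and right into the corner so that the panel is pushed up to a right angle with both faces touching, and finish while still gripping the square and pressing it there; leave the other things on the desk as they are.

Things in the scene. Friction and masses are not known exactly. Their poses are not given: they have to be found in the camera images.
- board: Grey base board, 240 x 220 mm and 12 mm thick, lying fixed on the desk (it does not slide). Origin: centre of its underside. Its x axis runs along the 240 mm side, away from the panel; y runs along the panel; z up. The panel stands on it near its -x end.
- corner (a point): Middle of the corner line where the panel's inner face meets the board's upper face (100 mm from the board's centre towards -x, 12 mm above the desk). Axes as the board's: x points away from the panel over the board, y along the panel, z up. In place, the square's origin lies on this line, its x along this x.
- panel (a joint): Lean in rad of the plywood panel (200 mm long, 90 high, 9 thick, tape on its outer side): 0 = upright, at a right angle to the board; positive = leaning in over the board. It turns about the corner line, starts leaning in by 3 to 8 degrees, gives way stiffly (about 3 N at its top edge) and stays where it is left; pushed high up it goes past upright.
- square: Orange assembly square, an L of 22 mm thick bar, 0.3 kg, standing on its foot (150 mm long, 30 high); upright 140 mm high, 30 wide, at the heel end. Origin: outer heel corner (underside of foot, outer face of upright), mid thickness. x: heel to toe, y across the thickness, z up. Grip the foot 60 to 150 mm from the heel, from above, across the 22 mm; pushing it high up would tip it.
- pack: Small closed blue fittings box with a clear lid, 66 (its x) x 44 (its y) x 24 mm high, about 0.1 kg, lying on the base board where the square has to stand. Origin: centre of its underside.
- unit_drawer0 (a joint): How far (m) the upper drawer of the white desktop drawer unit (200 mm deep, 200 wide, 150 high, fixed, grey drawer fronts) is open: 0 = fully shut, at most 0.133; starts 0.11 to 0.13 open. It slides with 1 N of friction and stays where it is left. When open by q, the unit's roof (138 to 150 mm above the desk) starts q + 50 mm behind the handle point.
- unit_drawer0_handle (a point): Middle of the upper drawer's steel bar handle (100 mm long, along y), 112 mm above the desk; moves with the drawer. Axes as the unit's: x points into it. Behind it: front panel's outer face at 35 mm, drawer inside from 56 to 211 mm, 158 mm wide. Floor 27 mm below the handle; side walls reach 16 mm, the front panel 27 mm above it.
- wash_bottle: Bystander: white wash bottle with a bent spout, 72 mm across, 220 mm high. Origin: centre of its underside.
- torch: Bystander: dark red torch lying on the desk, 155 mm long, 36 mm thick. Origin: under its middle.
- dish: Bystander: round glass dish, 92 mm across, 22 mm high, on the white-and-blue foam block. Origin: centre of its underside.
- glue: Bystander: white glue bottle with a red cap, 44 mm across, 120 mm high. Origin: centre of its underside.
- tape: Bystander: roll of yellow masking tape lying flat, 92 mm across, 24 mm high. Origin: centre of its underside.
- notes: Bystander: pad of yellow sticky notes, 76 x 76 x 13 mm, on top of the drawer unit. Origin: centre of its underside.
Things that resemble listed ones, but are neither listed nor needed, are in the scene too. Of the things that look like the pack, the smallest one is meant. There is more than one size of the square; the one meant has the size given above.

How it is judged (in metres and radians):
On the way:
1. the fittings box lies in the upper drawer and the drawer is shut (value of joint unit_drawer0 below 0.01 m and x of pack in the frame of unit_drawer0_handle between 0.055 and 0.21 m and y of pack in the frame of unit_drawer0_handle between -0.08 and 0.08 m and z of pack in the frame of unit_drawer0_handle between -0.04 and 0.02 m), for 0.2 s.
At the end, for the whole second after the job is handed in: Box in the upper drawer, drawer shut to 10 mm. Fingers grip the square, which presses board and panel with over 1 N each, upright to 1.4 deg, heel within 3 mm of the corner line and 40 mm of the panel's middle, foot square to the panel to 3.4 deg; panel upright to 0.02 rad; all still (all of step 1 and value of joint panel between -0.02 and 0.02 rad and angle between square's own z axis and vertical below 0.025 rad and angle between the x axis of square and the x axis of corner, either way round below 0.06 rad and x of square in the frame of corner between -0.003 and 0.003 m and y of square in the frame of corner between -0.04 and 0.04 m and z of square in the frame of corner between -0.003 and 0.003 m and contact force between square and panel above 1 N and contact force between square and board above 1 N and contact force between the fingers and square above 2 N and linear speed of square below 0.02 m/s); the arm keeps its last pose, push and grip.
It fails at once if another thing on the desk (wash bottle, torch, dish, glue, tape or notes) is moved more than 40 mm (distance of any of wash_bottle, torch, dish, glue, tape, notes from where it was at the start of the episode above 0.04 m).
It also fails if it takes over 72 s, if anything falls off the work surface, if the arm or the gripper's body presses on something with over 40 N, if the wrist force passes 120 N, or if a joint passes its speed limit or range.

ROBOT

A 6-joint arm with a two-finger parallel gripper is mounted at the origin on the work surface. World frame = base frame: x ahead of the robot, y to its left, z up, the work surface at z = 0. Lengths are in m, angles in degrees, forces in N, time in s.
With the tool pointing down it reaches from about 0.325 to 0.775 m from the base axis. Payload 5.5 kg.
Tool frame: the origin (TCP) lies at the centre of the arm's flange, where the gripper is bolted on; the fingertips stand 182 mm ahead of it and the grasp point (between the pads) lies 163 mm ahead of it; z points along the fingers, y is the direction in which the jaws open and shut (so a half turn about z gives the same grasp; the last joint's range is limited). The gripper opens to 88 mm and grips with 3 to 60 N. Pads are 20 mm wide; open, the fingers measure 115 mm over their backs; the gripper's body (75 mm by 178 mm) begins 61 mm behind the grasp point.
Start: joints at [65.449, 5.22, 70.514, -0, 104.267, -3.249], TCP at [0.218, 0.559, 0.405] pointing down, gripper open.
Joint ranges: [-164.24, 164.24], [-49.07, 125.15], [9.68, 141.18], [-86.29, 266.29], [3.28, 154.24], [-151.56, 151.56]. Speed limits (degrees/s): [147.25, 147.25, 172.46, 180, 180, 180].

INTERFACE

Orientations are given as [roll, pitch, yaw] about the fixed x, y, z axes, in that order (R = Rz(yaw) Ry(pitch) Rx(roll)).
In Python, from station import r gives the robot as it stands. The module is installed in compiled form; this text tells all that it offers. Calls block until the motion is done:
- r.reach(position, orientation): joint-space move of the TCP to a pose.
- r.servo_line(position, rotation=None, speed=0.15): straight line of the TCP; rotation=None keeps the orientation; speed is the mean speed in m/s.
- r.move_joints(angles): joint-space move.
- r.let_go() and r.grab(squeeze=None): open the fingers fully, or close them until they stop; squeeze is the grip in N (None keeps the last).
- r.wait(seconds).
- r.inverse_kinematics(position, orientation): joint angles nearest the present ones, or None.
- r.sense(): the state.
- r.snapshot(name): name is "scene" or "top"; returns a dict with "frame" (480x640x3 uint8, red, green, blue), "fx", "fy", "cx", "cy" (pixels), "R" (3x3) and "t" (3): a world point X has camera coordinates R X + t. Camera axes: x right, y down, z forward; pixel columns grow to the right and rows downward; lengths in m; the calibration is good to about 2 mm. A picture is of the moment at which its call begins. There is no depth.
A pose or a line that the arm cannot do raises r.IKError and nothing moves.
- r.hand_in(): hands the job in, once; it reports no verdict.
The state is a dict: "clock": time; "joints": joint angles; "joint_vel": joint speeds; "joint_torque": joint torques, N m; "tcp_pos": TCP position; "orientation": TCP orientation; "contact_force": force on the tool from outside, world axes, zero at the start; "torque": the same for the moment, N m; "opening": finger opening in m.
Only numpy, scipy, OpenCV 4.12 (cv2) and the standard library are available. Lean on these libraries where they do the work, as an engineer would, in place of code of your own. Each camera call takes 0.05 s, during which the arm holds its last target.

## Working session

There is one attempt and no reset: what is moved stays moved. The work goes in short steps, each a Python script; the robot and the scene stay as the last script left them, time stands still between calls to the robot, and variables do not carry over. Pictures are saved under pics/ and viewed, and the job is handed in when it is done.

```bash
mkdir -p pics; python3 - <<'E'
from station import r
import cv2,pickle
for n in ("scene","top"):
    s=r.snapshot(n); pickle.dump(s,open(f"{n}0.pkl","wb"))
    cv2.imwrite(f"pics/{n}0.png",s["frame"][:,:,::-1])
    print(n,s["fx"],s["cx"],s["cy"],s["R"],s["t"], -s["R"].T@s["t"])
print(r.sense())
E
```

```text
scene 557.1902910899291 324.3122184486152 240.3739289171354 [[-0.85824231  0.51315295 -0.00970507]
 [ 0.35382431  0.57785771 -0.73545145]
 [-0.37179092 -0.63462944 -0.67750792]] [ 0.41558357 -0.0492718   1.88063556] [1.0733082  1.00872085 1.24194174]
top 466.1212090403361 320.14970180469686 236.71190864302145 [[ 2.81769393e-02 -9.99602737e-01 -6.54151899e-04]
 [-9.90957250e-01 -2.78473433e-02 -1.31256445e-01]
 [ 1.31186085e-01  4.34664145e-03 -9.91348232e-01]] [-0.08679852  0.45836047  1.24862304] [ 0.29285938 -0.07942724  1.29792623]
{'clock': 0.1, 'joints': array([ 6.54482636e+01,  5.25931546e+00,  7.05751784e+01,  1.57124363e-03,
        1.04266297e+02, -3.24657424e+00]), 'joint_vel': array([-0.06617467, -0.06280036, -0.18950658, -0.0413827 ,  0.03151812,
        0.02741867]), 'joint_torque': array([ 2.36482389e-03, -4.47857630e+01, -4.07569027e+01,  7.01788603e-02,
        2.84455076e-02, -9.86428313e-05]), 'tcp_pos': array([0.21800107, 0.55905421, 0.40361227]), 'orientation': array([-1.79899457e+02, -7.22911156e-03,  1.58695217e+02]), 'contact_force': array([-0.43718063, -0.13410812, -0.12160605]), 'torque': array([-0.00314564, -0.00075194,  0.01962112]), 'opening': 0.08790599260752781}
```

View pics/scene0.png

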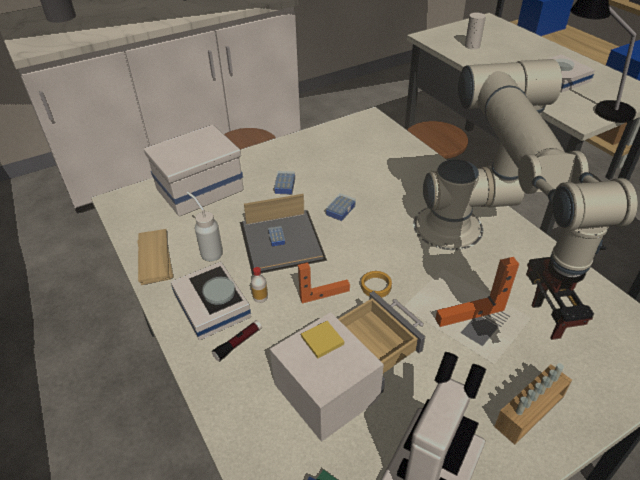

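View pics/top0.png

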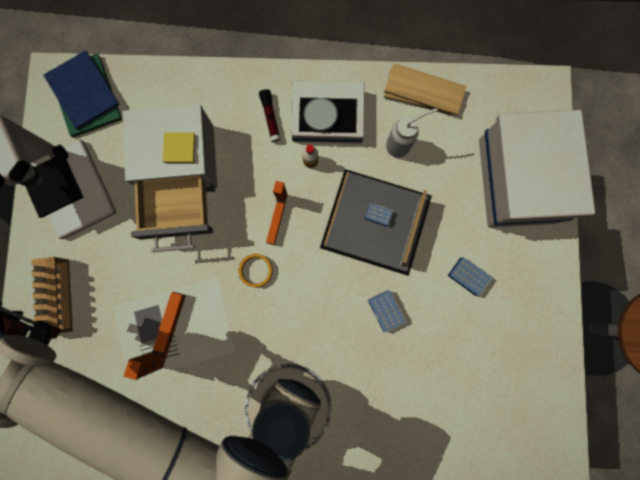

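The scene image shows the board at about (285,240), with the panel at its upper edge and a pack lying on it. The drawer is open at about (375,335).

Things that could be mistaken for what I want:
- **Pack:** scene (277,235) on the board, and (285,183) and (340,207) on the desk. In the top view these are (379,214), (471,277) and (388,311).
- **Square:** scene (318,288) / top (277,213), and a larger one at scene (480,300) / top (155,345).

By the description I choose the pack on the board and the small square. I'll check sizes and close crops next.

```bash
cat > h.py <<'E'
import numpy as np,cv2,pickle
def load(n): return pickle.load(open(n,"rb"))
def ray(s,u,v):
    d=s["R"].T@np.array([(u-s["cx"])/s["fx"],(v-s["cy"])/s["fy"],1.]); c=-s["R"].T@s["t"]; return c,d
def onz(s,uv,z):
    c,d=ray(s,*uv); return c+d*(z-c[2])/d[2]
def tri(s1,uv1,s2,uv2):
    A=[];b=[]
    for s,uv in((s1,uv1),(s2,uv2)):
        c,d=ray(s,*uv); d=d/np.linalg.norm(d); P=np.eye(3)-np.outer(d,d); A.append(P);b.append(P@c)
    A=np.vstack(A);b=np.hstack(b); x,res,_,_=np.linalg.lstsq(A,b,rcond=None); return x,np.linalg.norm(A@x-b)
def proj(s,X):
    p=s["R"]@np.asarray(X)+s["t"]; return s["fx"]*p[0]/p[2]+s["cx"],s["fy"]*p[1]/p[2]+s["cy"]
def crop(s,x0,y0,w,h,k,name):
    cv2.imwrite(name,cv2.resize(s["frame"][y0:y0+h,x0:x0+w,::-1],None,fx=k,fy=k,interpolation=cv2.INTER_CUBIC))
E
python3 - <<'E'
from h import *
t=load("top0.pkl");s=load("scene0.pkl")
crop(t,310,160,133,120,6,"pics/c1.png")
crop(t,110,160,180,120,4,"pics/c2.png")
crop(s,235,170,130,110,6,"pics/c3.png")
crop(s,260,255,180,140,4,"pics/c4.png")
E
```

```text
(no output)
```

View pics/c1.png

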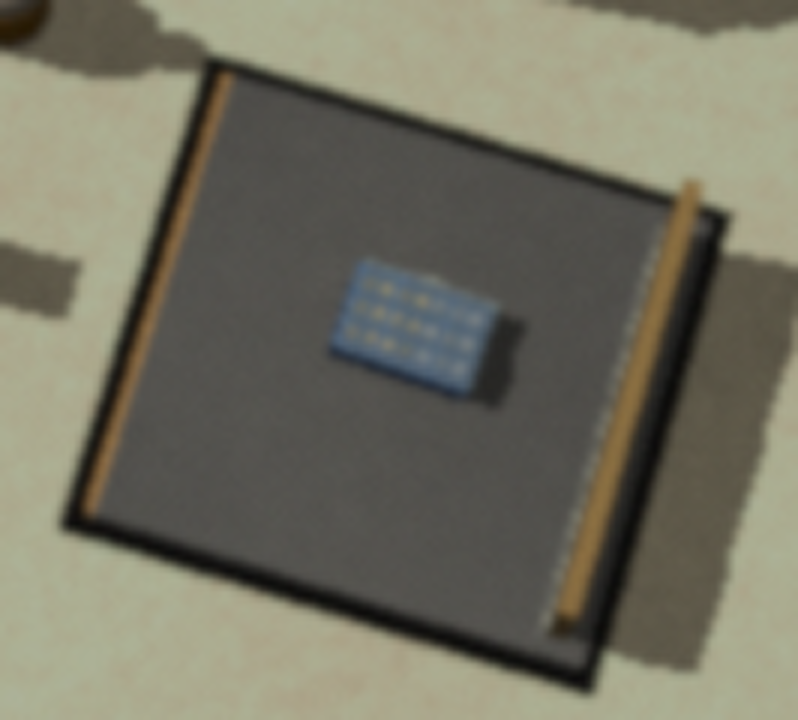

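View pics/c2.png

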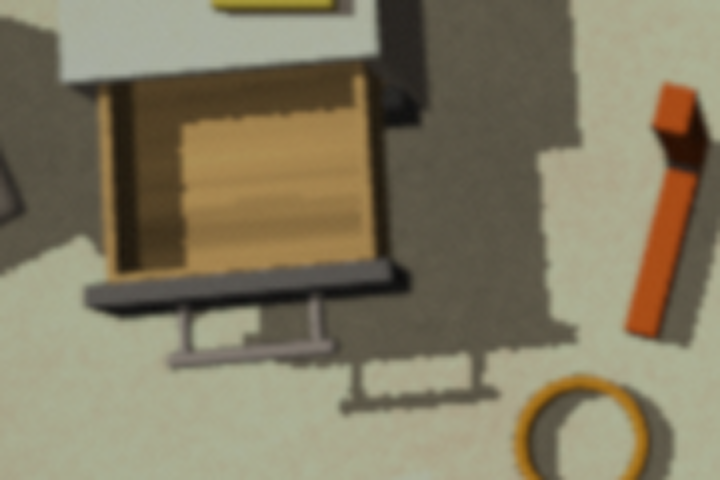

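View pics/c3.png

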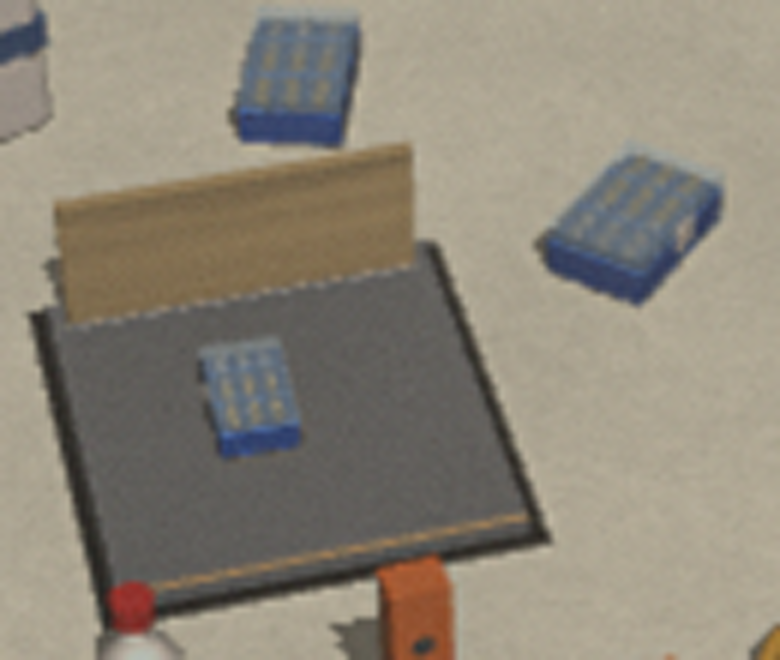

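View pics/c4.png

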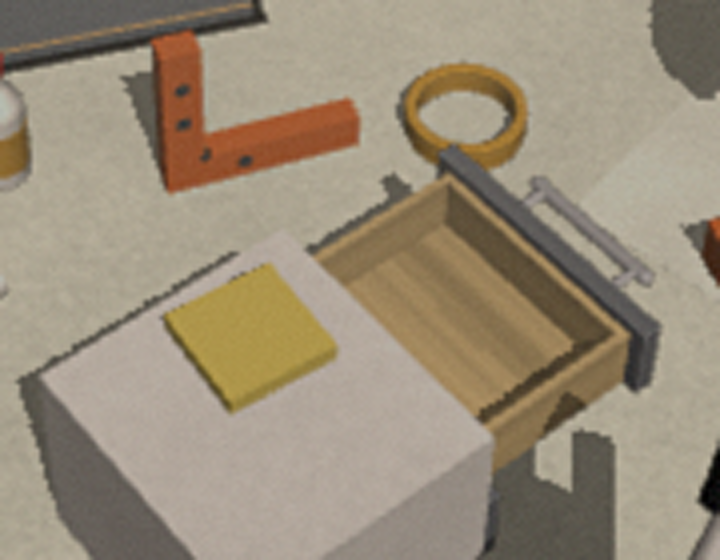

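The crops confirm the choice. The pack on the board is clearly smaller than the two on the desk. The small square stands with its heel and upright at top (278,188) and its toe at about (271,243). The handle bar runs from top (153,250) to (193,247). Now the measurements.

```bash
python3 - <<'E'
from h import *
np.set_printoptions(precision=4,suppress=True)
t=load("top0.pkl");s=load("scene0.pkl")
def c(p,o,k): return ((p[0]+.5)/k-.5+o[0],(p[1]+.5)/k-.5+o[1])
T=lambda p:c(p,(310,160),6)
S=lambda p:c(p,(235,170),6)
# board corners
B=[onz(t,T(p),.012)for p in[(210,60),(732,214),(592,690),(63,527)]]
BS=[onz(s,S(p),.012)for p in[(100,620),(35,312),(435,242),(548,540)]]
print("board top",np.array(B),[np.linalg.norm(B[i]-B[(i+1)%4]) for i in range(4)],np.mean(B,0))
print("board scene",np.array(BS),[np.linalg.norm(BS[i]-BS[(i+1)%4]) for i in range(4)],np.mean(BS,0))
# panel foot line (inner) top
print("corner line ends top",onz(t,T((660,232)),.012),onz(t,T((548,625)),.012))
print("corner line ends scene",onz(s,S((77,324)),.012),onz(s,S((413,267)),.012))
# packs
def mask(sn,lo,hi):
    return cv2.inRange(cv2.cvtColor(sn["frame"],cv2.COLOR_RGB2HSV),lo,hi)
for nm,sn in(("top",t),("scene",s)):
    m=mask(sn,(100,80,50),(125,255,255))
    cs,_=cv2.findContours(m,cv2.RETR_EXTERNAL,cv2.CHAIN_APPROX_NONE)
    for k in cs:
        if cv2.contourArea(k)<150: continue
        ctr=k.reshape(-1,2).mean(0)
        for z in (.036,):
            W=np.array([onz(sn,p,z)[:2] for p in k.reshape(-1,2)],np.float32)
            print("blue",nm,ctr,cv2.contourArea(k),cv2.minAreaRect(W*1000))
    m=mask(sn,(5,150,60),(14,255,255))
    cs,_=cv2.findContours(m,cv2.RETR_EXTERNAL,cv2.CHAIN_APPROX_NONE)
    for k in cs:
        if cv2.contourArea(k)<150: continue
        print("orange",nm,k.reshape(-1,2).mean(0),cv2.approxPolyDP(k,3,True).reshape(-1,2).tolist())
C2=lambda p:c(p,(110,160),4)
h1,h2=onz(t,C2((172,362)),.112),onz(t,C2((334,346)),.112)
print("handle",h1,h2,np.linalg.norm(h1-h2),(h1+h2)/2)
C4=lambda p:c(p,(260,255),4)
h1,h2=onz(s,C4((539,183)),.112),onz(s,C4((648,277)),.112)
print("handle scene",h1,h2,np.linalg.norm(h1-h2),(h1+h2)/2)
# front panel top edge ends at z .139
for p in[(85,290),(392,264)]: print("front",onz(t,C2(p),.139))
for p in[(62,80),(380,56)]: print("roof edge",onz(t,C2(p),.150))
# square: foot top toe edge z .03, upright top z .14
for p in[(626,326),(655,336),(695,170),(668,168)]: print("foot top",onz(t,C2(p),.03))
for p in[(666,84),(696,92),(686,135),(655,130)]: print("up top",onz(t,C2(p),.14))
E
```

```text
board top [[ 0.657  -0.1377  0.012 ]
 [ 0.5896 -0.3841  0.012 ]
 [ 0.3647 -0.3192  0.012 ]
 [ 0.4331 -0.0744  0.012 ]] [np.float64(0.2554950849526949), np.float64(0.23401786004533837), np.float64(0.2541065306788829), np.float64(0.23267056025612948)] [ 0.5111 -0.2288  0.012 ]
board scene [[ 0.6653 -0.134   0.012 ]
 [ 0.5927 -0.3726  0.012 ]
 [ 0.3693 -0.3083  0.012 ]
 [ 0.4398 -0.0643  0.012 ]] [np.float64(0.2494107676426769), np.float64(0.23239311529948062), np.float64(0.2538869118382706), np.float64(0.23602995282433933)] [ 0.5168 -0.2198  0.012 ]
corner line ends top [ 0.58   -0.3503  0.012 ] [ 0.394  -0.2988  0.012 ]
corner line ends scene [ 0.5768 -0.3507  0.012 ] [ 0.3912 -0.2953  0.012 ]
blue top [80.2391 88.8967] 2869.0 ((867.3471069335938, 622.8535766601562), (186.54293823242188, 137.86460876464844), 34.7325439453125)
orange top [132.0943 369.4717] [[130, 360], [124, 376], [136, 378], [140, 363]]
orange top [632.7823 333.2585] [[639, 297], [628, 307], [621, 324], [626, 354], [639, 370]]
orange top [167.4773 321.5682] [[180, 294], [171, 293], [155, 350], [164, 349]]
orange top 
[... 735 characters left out ...]
[501, 284], [495, 289], [494, 284], [491, 292], [494, 306], [485, 298], [441, 309], [436, 318], [439, 324], [502, 310], [518, 264]]
handle [0.4032 0.353  0.112 ] [0.4164 0.2502 0.112 ] 0.10373253778173966 [0.4098 0.3016 0.112 ]
handle scene [0.4149 0.2516 0.112 ] [0.4025 0.3526 0.112 ] 0.1017774419187638 [0.4087 0.3021 0.112 ]
front [0.4445 0.4012 0.139 ]
front [0.4664 0.2095 0.139 ]
roof edge [0.5763 0.4221 0.15  ]
roof edge [0.5975 0.2223 0.15  ]
foot top [0.4443 0.0738 0.03  ]
foot top [0.438  0.0536 0.03  ]
foot top [0.5544 0.0307 0.03  ]
foot top [0.5553 0.0495 0.03  ]
up top [0.587  0.0418 0.14  ]
up top [0.5823 0.0225 0.14  ]
up top [0.5542 0.0278 0.14  ]
up top [0.5569 0.0475 0.14  ]
```

```bash
python3 - <<'E'
from h import *
np.set_printoptions(precision=4,suppress=True)
t=load("top0.pkl");s=load("scene0.pkl")
def c(p,o,k): return ((p[0]+.5)/k-.5+o[0],(p[1]+.5)/k-.5+o[1])
def blue(sn,box):
    x0,y0,w,h=box; f=sn["frame"][y0:y0+h,x0:x0+w].astype(int)
    m=((f[:,:,2]-f[:,:,0])>18).astype(np.uint8)
    cs,_=cv2.findContours(m,cv2.RETR_EXTERNAL,cv2.CHAIN_APPROX_NONE)
    k=max(cs,key=cv2.contourArea).reshape(-1,2)+[x0,y0]; return k
for n,bt,zb in(("pack",(355,195,50,45),.012),("big1",(360,285,55,55),0),("big2",(440,250,60,55),0)):
    k=blue(t,bt); rc=cv2.minAreaRect(np.array([onz(t,p,zb+.024)[:2] for p in k],np.float32)*1000); print(n,rc)
k=blue(s,(260,220,35,30)); m=k.min(0),k.max(0); print(m)
T=lambda p:c(p,(310,160),6)
q=np.array([onz(t,T(p),.036) for p in[(365,260),(500,302),(472,385),(335,342)]]); print(q,q.mean(0),np.linalg.norm(q-np.roll(q,-1,0),axis=1))
S=lambda p:c(p,(235,170),6)
q=np.array([onz(s,S(p),.036) for p in[(200,347),(280,338),(300,430),(220,438)]]); print(q,q.mean(0),np.linalg.norm(q-np.roll(q,-1,0),axis=1))
# square scene
for uv,z in(((298,265),.14),((308,263),.14),((302,302),0),((348,290),0)): print("sq scene",onz(s,uv,z))
print("proj top heel",)
for n,uv,z in(("wash",(402,140),.15),("glue",(311,150),.12),("tape",(256,270),.024),("notes",(179,147),.163)): print(n,onz(t,uv,z))
from station import r
for n,p,y in(("pack",(.515,-.22,.2),74.),("drawer",(.52,.315,.27),6.4),("handle",(.37,.297,.28),6.4),("sq",(.487,.052,.19),168.3),("end",(.51,-.231,.2),74)):
    for yy in(y,y-180): 
        o=r.inverse_kinematics(p,[180,0,yy]); print(n,yy,None if o is None else np.round(o,1))
E
```

```text
pack ((526.0528564453125, -231.420166015625), (66.5914535522461, 44.25984191894531), 71.26534271240234)
big1 ((265.2408752441406, -257.5630798339844), (93.88502502441406, 62.09927749633789), 27.769315719604492)
big2 ((365.083740234375, -482.8785095214844), (96.893798828125, 64.36518859863281), 54.91441345214844)
(array([269, 228]), array([284, 245]))
[[ 0.5577 -0.2098  0.036 ]
 [ 0.5398 -0.2719  0.036 ]
 [ 0.5009 -0.2595  0.036 ]
 [ 0.5191 -0.1966  0.036 ]] [ 0.5294 -0.2344  0.036 ] [0.0647 0.0409 0.0654 0.0408]
[[ 0.5372 -0.2714  0.036 ]
 [ 0.4964 -0.2552  0.036 ]
 [ 0.5218 -0.1836  0.036 ]
 [ 0.561  -0.2002  0.036 ]] [ 0.5291 -0.2276  0.036 ] [0.0439 0.076  0.0426 0.0751]
sq scene [0.5831 0.0252 0.14  ]
sq scene [0.5554 0.0329 0.14  ]
sq scene [0.5849 0.0406 0.    ]
sq scene [0.4439 0.071  0.    ]
proj top heel
wash [ 0.6997 -0.2763  0.15  ]
glue [ 0.6766 -0.0439  0.12  ]
tape [0.3648 0.0987 0.024 ]
notes [0.6611 0.2876 0.163 ]
pack 74.0 [-26.6   2.4  94.3   0.   83.2 -10.6]
pack -106.0 None
drawer 6.4 [ 28.    7.3  81.9  -0.   90.8 111.6]
drawer -173.6 [ 28.    7.3  81.9   0.   90.8 -68.4]
handle 6.4 [ 34.6 -13.8 101.2  -0.   92.6 118.2]
handle -173.6 [ 34.6 -13.8 101.2   0.   92.6 -61.8]
sq 168.3 [  2.1  -8.1 105.6   0.   82.5 -76.2]
sq -11.699999999999989 [  2.1  -8.1 105.6  -0.   82.5 103.8]
end 74 [-27.8   2.4  94.4   0.   83.2 -11.8]
end -106 None
```

Measured values:
- **Pack:** 66.6 x 44 mm on the plane at 36 mm height, so it is the right one. The other two measure about 95 x 63. Centre at about (0.528,-0.231), yaw 72.5°.
- **Square:** 147 mm from heel to toe, so it is the right size.

I'm picking the pack now.

```bash
python3 - <<'E'
from h import *
from station import r
np.set_printoptions(precision=4,suppress=True)
Y=72.5
r.reach([.528,-.231,.40],[180,0,Y])
r.servo_line([.528,-.231,.163+.034],speed=.2)
print(r.sense()["contact_force"],r.sense()["tcp_pos"])
r.grab(15)
print(r.sense()["opening"],r.sense()["clock"])
r.servo_line([.528,-.231,.40],speed=.25)
q=r.sense();print(q["opening"],q["contact_force"],q["clock"])
for n in("scene",):
    s=r.snapshot(n); cv2.imwrite("pics/p1.png",s["frame"][:,:,::-1])
E
```

```text
[-0.0457  0.6583  0.238 ] [ 0.5284 -0.2311  0.198 ]
0.04384081905968733 4.9917
0.043997897277236915 [-0.0454 -0.4625 -0.9573] 5.95
```

View pics/p1.png

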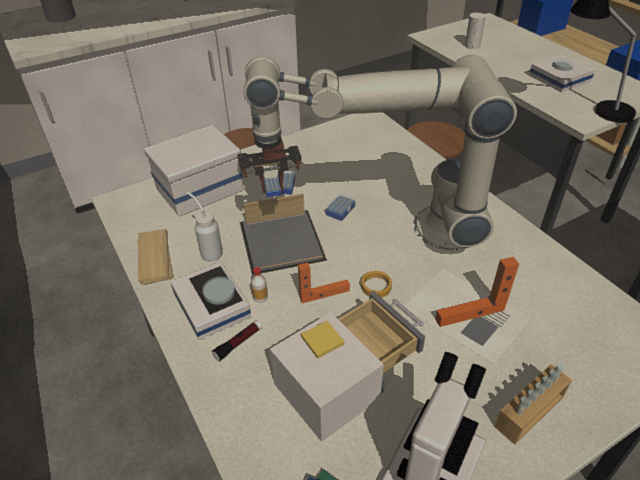

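The pack is held at scene (272,185) and the board is clear. Next: place it in the drawer, then shut the drawer.

```bash
python3 - <<'E'
from h import *
from station import r
np.set_printoptions(precision=4,suppress=True)
H=np.array([.4093,.3018]);a=np.radians(6.5);ux=np.array([np.cos(a),np.sin(a)])
p=H+.112*ux; Y=6.5-180
r.reach([*p,.40],[180,0,Y])
r.servo_line([*p,.274],speed=.15)
q=r.sense();print(q["opening"],q["contact_force"],q["tcp_pos"],q["clock"])
r.let_go()
r.servo_line([*p,.38],speed=.25)
# in front of handle
f=H-.05*ux
r.reach([*f,.38],[180,0,Y])
r.grab(10)
s=r.snapshot("scene"); cv2.imwrite("pics/p2.png",s["frame"][:,:,::-1])
pickle.dump(s,open("s2.pkl","wb"))
q=r.sense();print(q["contact_force"],q["clock"],q["opening"])
E
```

```text
0.04387413396290417 [ 0.3546  0.1999 -1.2668] [0.5209 0.3145 0.2754] 8.9583
[-0.2537  1.0765  1.0841] 12.4417 0.0006253793180897898
```

View pics/p2.png

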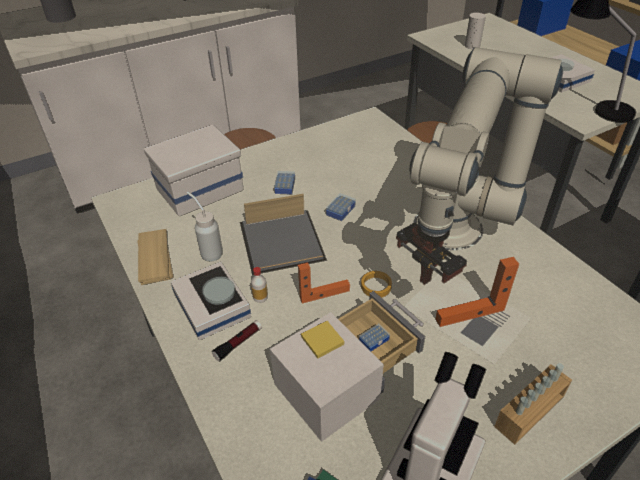

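The box lies in the drawer at scene (374,336). Pushing the handle until the drawer reaches its stop.

```bash
python3 - <<'E'
from h import *
from station import r
np.set_printoptions(precision=4,suppress=True)
H=np.array([.4093,.3018]);a=np.radians(6.5);ux=np.array([np.cos(a),np.sin(a)])
at=lambda d:[*(H+d*ux),.275]
r.servo_line(at(-.05),speed=.25)
r.servo_line(at(.085),speed=.08)
f=lambda:r.sense()["contact_force"][:2]@ux
print(f())
d=.085
while d<.15:
    d+=.004; r.servo_line(at(d),speed=.08)
    F=f(); print(round(d,3),round(F,2),round((r.sense()["tcp_pos"][:2]-H)@ux,4))
    if F<-12: break
r.servo_line(at(d-.03),speed=.15)
r.servo_line([*at(d-.06)[:2],.38],speed=.25)
s=r.snapshot("scene"); pickle.dump(s,open("s3.pkl","wb"));crop(s,235,170,200,150,4,"pics/p3.png")
s=r.snapshot("top"); pickle.dump(s,open("t3.pkl","wb"));cv2.imwrite("pics/p3t.png",s["frame"][:,:,::-1])
print(r.sense()["clock"])
E
```

```text
1.0950901575891172
0.089 0.11 0.0892
0.093 0.09 0.0933
0.097 0.79 0.0972
0.101 -1.39 0.1012
0.105 -0.58 0.1052
0.109 0.92 0.1093
0.113 -6.76 0.1123
0.117 -24.06 0.1141
17.875
```

View pics/p3.png

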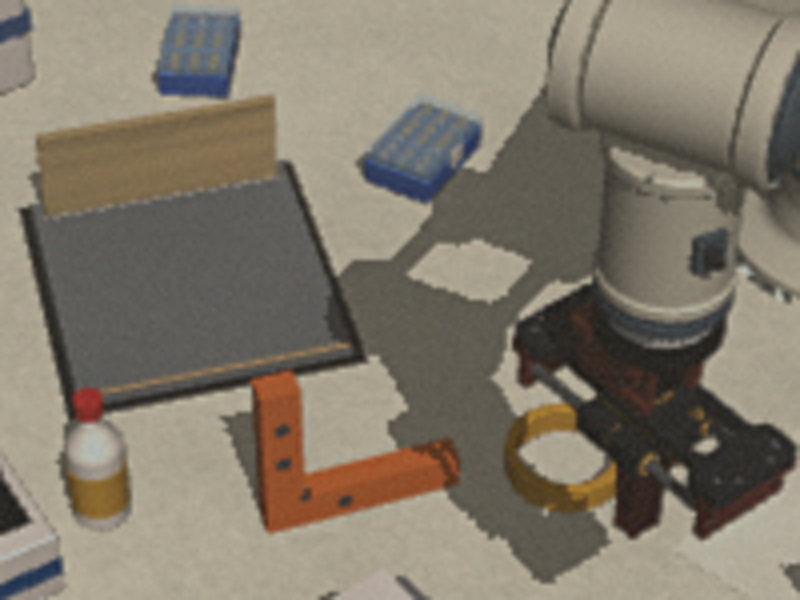

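View pics/p3t.png

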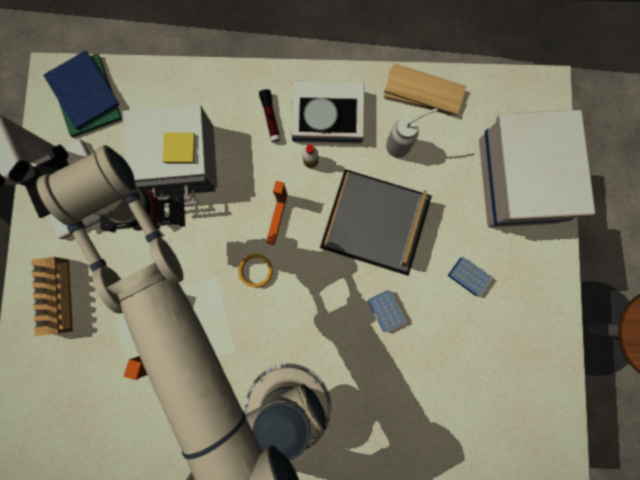

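The drawer ran into a firm stop at the expected travel of about 0.128 m, and the top view shows its front flush with the unit. The square is undisturbed, so I'm grasping its foot 95 mm from the heel.

```bash
python3 - <<'E'
from h import *
from station import r
np.set_printoptions(precision=4,suppress=True)
g=[.4916,.0528]; Y=168
r.reach([*g,.36],[180,0,Y]); r.let_go()
r.servo_line([*g,.188],speed=.2)
q=r.sense();print(q["contact_force"],q["tcp_pos"],q["clock"])
r.grab(40)
q=r.sense();print(q["opening"],q["contact_force"],q["tcp_pos"])
r.servo_line([*g,.36],speed=.2); r.wait(.3)
q=r.sense();print(q["opening"],q["contact_force"],q["tcp_pos"],q["orientation"],q["clock"])
s=r.snapshot("scene"); pickle.dump(s,open("s4.pkl","wb"));crop(s,200,150,250,187,3.2,"pics/p4.png")
E
```

```text
[0.0986 0.4614 0.7008] [0.4921 0.0528 0.1894] 21.2667
0.021734318500527677 [ 0.5994 -0.0736 -1.3866] [0.4916 0.0528 0.1879]
0.02213417717951099 [-0.3474 -0.3236 -2.4403] [0.4915 0.0528 0.3591] [-179.9783   -0.0825  168.0016] 23.6
```

View pics/p4.png

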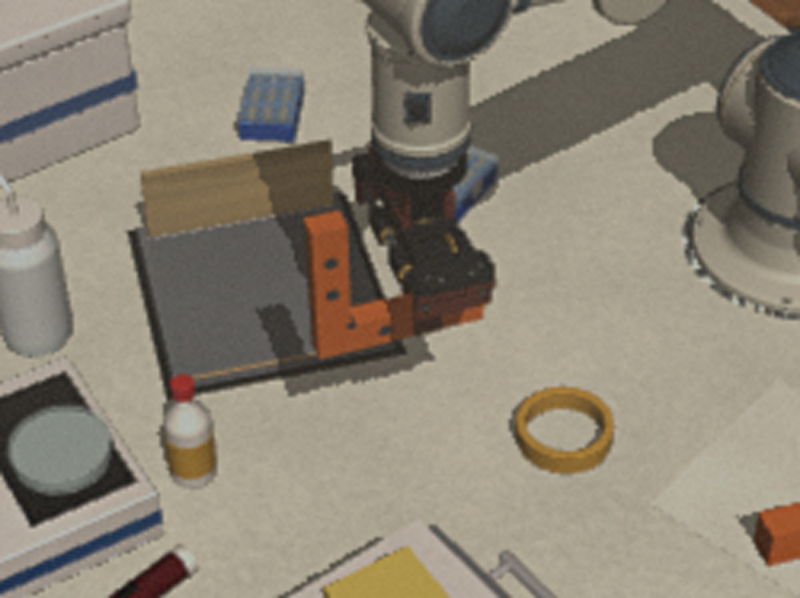

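The square is held level, with the foot underside 0.188 m below the TCP. Now over the board, 40 mm off the panel, then lower until contact.

```bash
python3 - <<'E'
from h import *
from station import r
np.set_printoptions(precision=4,suppress=True)
C=np.array([.4825,-.327]);Y=74.;a=np.radians(Y);ux=np.array([np.cos(a),np.sin(a)])
p=C+(.095+.04)*ux
r.reach([*p,.36],[180,0,Y])
r.servo_line([*p,.215],speed=.2); r.wait(.3)
q=r.sense();f0=q["contact_force"];print(f0,q["tcp_pos"],q["clock"])
s=r.snapshot("scene"); pickle.dump(s,open("s5.pkl","wb"));crop(s,220,160,133,120,6,"pics/p5.png")
s=r.snapshot("top"); pickle.dump(s,open("t5.pkl","wb"));crop(s,300,130,166,150,4.8,"pics/p5t.png")
z=.204
while z>.193:
    r.servo_line([*p,z],speed=.05); r.wait(.1); q=r.sense(); F=q["contact_force"]-f0
    print(round(z,4),F,q["tcp_pos"][2],q["torque"])
    if F[2]>4: break
    z-=.001
E
```

```text
[ 0.3598  0.8072 -2.3576] [ 0.52   -0.1973  0.2161] 25.9167
0.204 [ 0.0914  0.1951 -0.6895] 0.20385346414087474 [0.0308 0.0511 0.0011]
0.203 [-0.4456 -0.4618 -0.9895] 0.20308766810524015 [0.02   0.0694 0.025 ]
0.202 [-0.3727 -0.767  -1.0327] 0.20199038297349045 [ 0.0833  0.0527 -0.0292]
0.201 [-0.5478 -0.575  -0.2474] 0.20097480993525946 [ 0.067   0.0709 -0.0707]
0.2 [-0.2472 -0.7724 -0.3781] 0.20006401868458448 [-0.0138  0.0356  0.0086]
0.199 [-3.9597  1.3954  7.5954] 0.19996334727434187 [ 0.2859  0.7169 -0.0509]
```

View pics/p5.png

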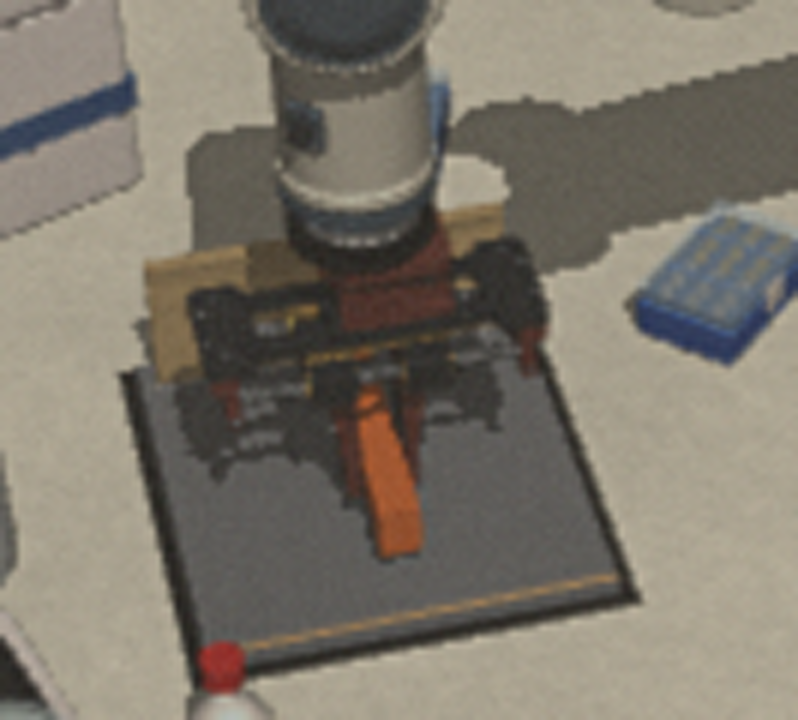

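View pics/p5t.png

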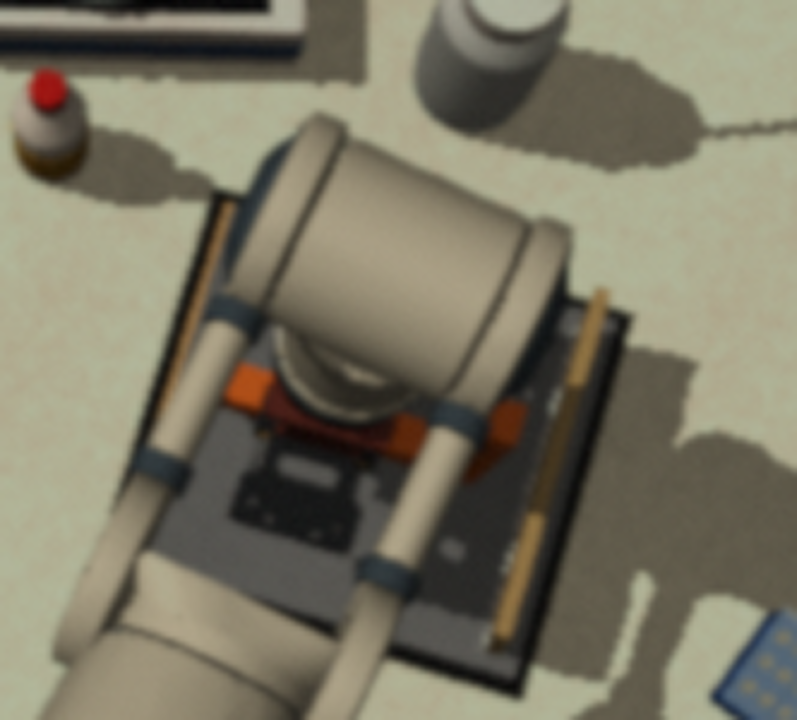

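Contact came at TCP z 0.200, which matches the board height, and the square is centred on the panel. Sliding it to the panel with a light down force.

```bash
python3 - <<'E'
from h import *
from station import r
np.set_printoptions(precision=3,suppress=True)
f0=np.array([-.05,.2,-3.0])
C=np.array([.4825,-.327]);Y=74.;a=np.radians(Y);ux=np.array([np.cos(a),np.sin(a)]);uy=np.array([-ux[1],ux[0]])
d=.04
while d>-.012:
    d-=.004 if d>.016 else .001
    p=C+(.095+d)*ux
    r.servo_line([*p,.1995],speed=.04); r.wait(.05); q=r.sense(); F=q["contact_force"]-f0
    act=(q["tcp_pos"][:2]-C)@ux-.095
    print(round(d*1e3,1),round(act*1e3,2),"Fx %.1f Fy %.1f Fz %.1f"%(F[:2]@ux,F[:2]@uy,F[2]),"My %.2f"%(q["torque"][:2]@uy),round(q["tcp_pos"][2],4),q["orientation"])
    if F[:2]@ux>14: break
print(q["clock"])
E
```

```text
36.0 35.81 Fx -0.2 Fy 0.3 Fz 6.4 My -0.04 0.2 [179.935   0.02   73.99 ]
32.0 31.98 Fx 2.8 Fy -1.7 Fz 7.0 My -0.32 0.2 [179.923  -0.     73.997]
28.0 28.08 Fx 2.7 Fy -0.2 Fz 8.5 My -0.38 0.1999 [179.941  -0.011  74.007]
24.0 24.09 Fx 2.6 Fy 0.1 Fz 7.9 My -0.41 0.2 [179.946  -0.01   74.007]
20.0 20.11 Fx 3.7 Fy -0.0 Fz 8.2 My -0.43 0.2 [179.946  -0.013  74.01 ]
16.0 16.08 Fx 3.3 Fy -1.2 Fz 8.5 My -0.41 0.1999 [179.951  -0.012  74.007]
15.0 15.38 Fx 3.7 Fy -0.9 Fz 9.2 My -0.59 0.2 [179.947  -0.047  74.02 ]
14.0 14.48 Fx 5.2 Fy 1.1 Fz 9.0 My -0.65 0.2 [179.947  -0.059  74.026]
13.0 13.68 Fx 5.0 Fy -0.6 Fz 9.1 My -0.79 0.1999 [179.951  -0.087  74.03 ]
12.0 12.89 Fx 6.6 Fy 0.0 Fz 8.9 My -0.87 0.2 [179.953  -0.115  74.041]
11.0 11.92 Fx 6.7 Fy 0.3 Fz 9.3 My -0.89 0.2 [179.951  -0.114  74.044]
10.0 10.91 Fx 6.8 Fy 0.1 Fz 8.6 My -0.93 0.1999 [179.954  -0.114  74.048]
9.0 9.9 Fx 6.5 Fy 0.3 Fz 9.1 My -0.89 0.2 [179.953  -0.115  74.044]
8.0 8.91 Fx 6.1 Fy 0.4 Fz 9.2 My -0.91 0.1999 [179.955  -0.115  74.044]
7.0 7.89 Fx 7.8 Fy -0.0 Fz 9.7 My -0.90 0.2 [179.953  -0.113  74.041]
6.0 6.88 Fx 6.2 Fy 0.1 Fz 8.6 My -0.87 0.2 [179.952  -0.114  74.043]
5.0 5.9 Fx 6.5 Fy 0.5 Fz 9.2 My -0.87 0.2 [179.954  -0.115  74.045]
4.0 4.92 Fx 6.4 Fy 0.0 Fz 9.0 My -0.84 0.1999 [179.956  -0.114  74.047]
3.0 3.9 Fx 6.0 Fy -0.4 Fz 9.3 My -0.91 0.2 [179.956  -0.112  74.045]
2.0 2.87 Fx 7.3 Fy 0.2 Fz 9.2 My -0.84 0.2 [179.955  -0.111  74.044]
1.0 2.28 Fx 9.5 Fy 0.5 Fz 9.0 My -1.10 0.2 [179.957  -0.167  74.06 ]
-0.0 1.97 Fx 12.3 Fy -0.1 Fz 9.8 My -1.52 0.2 [179.961  -0.261  74.087]
-1.0 1.62 Fx 15.0 Fy 0.6 Fz 11.0 My -2.02 0.2 [179.966  -0.353  74.113]
35.1333
```

The panel was met at 15 mm and rotated with a steady force of about 6 N. A firm stop came at about 2 mm by my corner estimate, with a deflection of 0.35°. I'll press down a little more, level the tool, and look.

```bash
python3 - <<'E'
from h import *
from station import r
np.set_printoptions(precision=3,suppress=True)
f0=np.array([-.05,.2,-3.0])
C=np.array([.4825,-.327]);Y=74.;a=np.radians(Y);ux=np.array([np.cos(a),np.sin(a)]);uy=np.array([-ux[1],ux[0]])
def rep():
    q=r.sense();F=q["contact_force"]-f0;print(round(((q["tcp_pos"][:2]-C)@ux-.095)*1e3,2),"Fx %.1f Fy %.1f Fz %.1f"%(F[:2]@ux,F[:2]@uy,F[2]),"My %.2f"%(q["torque"][:2]@uy),q["tcp_pos"][2],q["orientation"],q["clock"])
r.servo_line([*(C+(.095-.0005)*ux),.1988],[180,0,Y],speed=.02); r.wait(.3); rep()
s=r.snapshot("scene"); pickle.dump(s,open("s6.pkl","wb"));crop(s,225,165,133,120,6,"pics/p6.png")
t=r.snapshot("top"); pickle.dump(t,open("t6.pkl","wb"));crop(t,310,150,133,120,6,"pics/p6t.png")
E
```

```text
1.8 Fx 14.1 Fy 2.1 Fz 13.5 My -1.85 0.19996418418126558 [179.958  -0.3    74.103] 35.6833
```

View pics/p6.png

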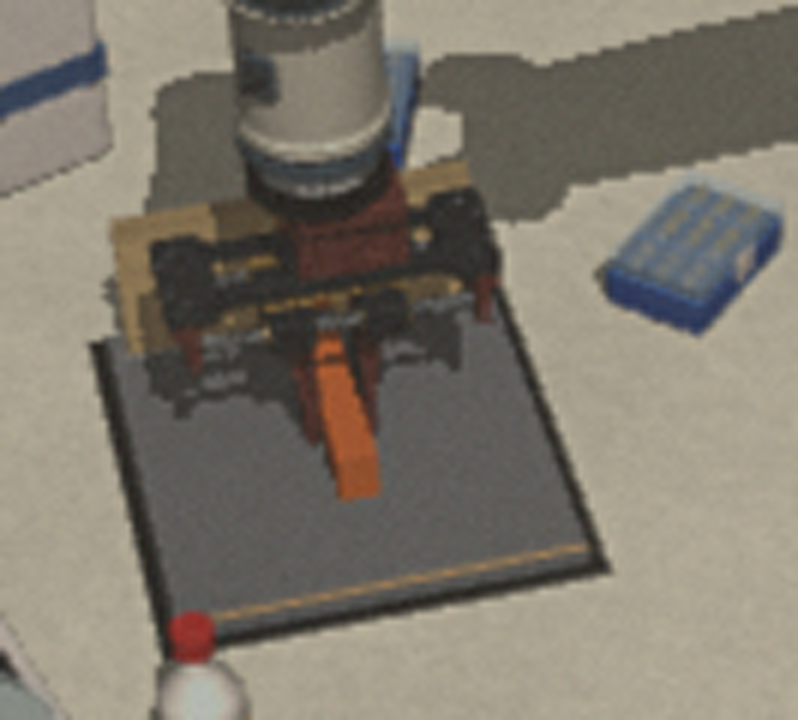

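View pics/p6t.png

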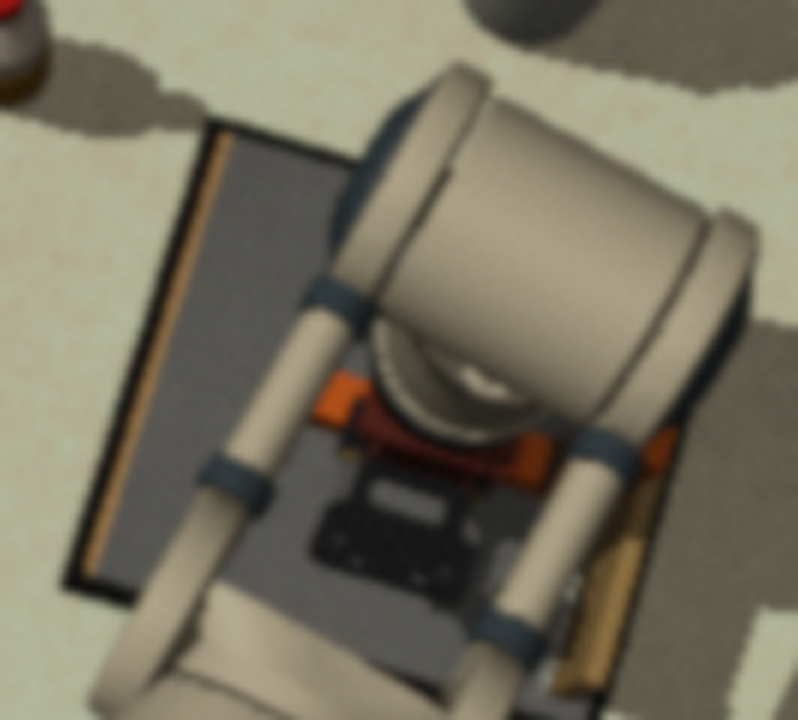

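The square stands against the panel, with its toe at scene (284,247), and the panel is now near upright. I'll check the panel's lean and the toe position numerically by projection.

```bash
python3 - <<'E'
from h import *
np.set_printoptions(precision=4,suppress=True)
s=load("s6.pkl");t=load("t6.pkl")
C=np.array([.4825,-.327]);a=np.radians(74);ux=np.array([np.cos(a),np.sin(a)]);uy=np.array([-ux[1],ux[0]])
Cc=C+.002*ux
def P(x,y,z): return np.r_[Cc+x*ux+y*uy,z+.012]
# panel corners in scene / top (inner top), for leans
for L in(-.05,0,.05,.1):
    i=lambda y:P(.09*np.sin(L),y,.09*np.cos(L))
    o=lambda y:P(.09*np.sin(L)-.009*np.cos(L),y,.09*np.cos(L)+.009*np.sin(L))
    print(L,"scene far in/out",np.round(proj(s,i(-.1)),1),np.round(proj(s,o(-.1)),1),"near",np.round(proj(s,i(.1)),1),np.round(proj(s,o(.1)),1),"top near in/out",np.round(proj(t,i(.1)),1),np.round(proj(t,o(.1)),1))
print("bottom scene",proj(s,P(0,-.1,0)),proj(s,P(0,.1,0)),"top",proj(t,P(0,.1,0)))
print("toe scene top/bottom corners",[np.round(proj(s,P(.15,y,z)),1) for y in(-.011,.011) for z in(0,.03)])
print("upright top t",[np.round(proj(t,P(x,y,.14)),1) for x in (0,.03) for y in(-.011,.011)])
crop(s,235,190,80,60,10,"pics/p7.png")
crop(t,390,215,60,60,10,"pics/p7t.png")
E
```

```text
-0.05 scene far in/out [243.5 201.9] [243.  200.3] near [302.9 191.8] [302.3 190.3] top near in/out [408.1 264.4] [411.4 265.5]
0 scene far in/out [243.7 202.7] [243.2 201. ] near [303.3 192.6] [302.6 191. ] top near in/out [406.4 263.9] [409.7 265. ]
0.05 scene far in/out [243.9 203.5] [243.4 201.8] near [303.6 193.4] [302.9 191.7] top near in/out [404.7 263.4] [408.1 264.4]
0.1 scene far in/out [244.1 204.5] [243.6 202.6] near [303.9 194.3] [303.3 192.5] top near in/out [403.  262.9] [406.4 263.9]
bottom scene (np.float64(246.5334658814142), np.float64(223.50491539964872)) (np.float64(304.1807679623063), np.float64(213.3160707976168)) top (np.float64(400.41908343176163), np.float64(266.30005117797674))
toe scene top/bottom corners [array([281.3, 248.1]), array([280.8, 241.3]), array([288. , 246.9]), array([287.5, 240. ])]
upright top t [array([422.5, 220. ]), array([420.1, 228.3]), array([410.9, 216.4]), array([408.5, 224.7])]
```

View pics/p7.png

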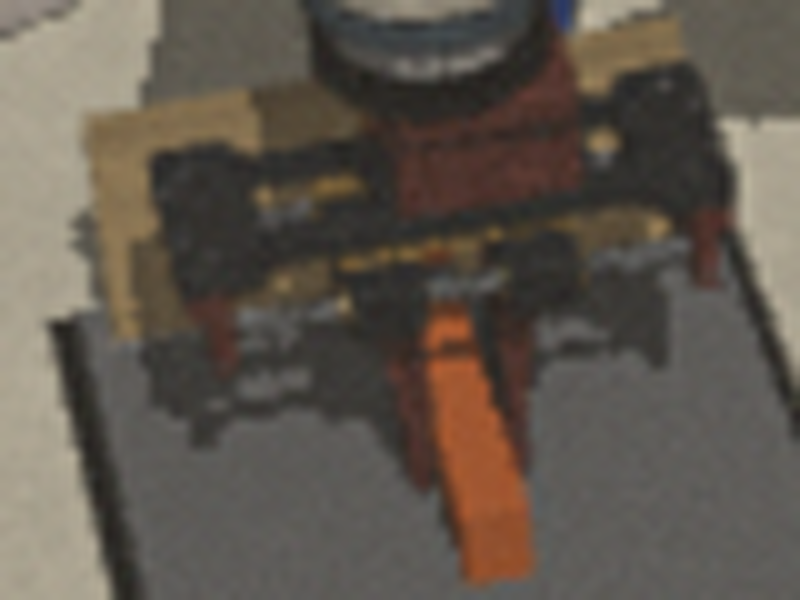

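View pics/p7t.png

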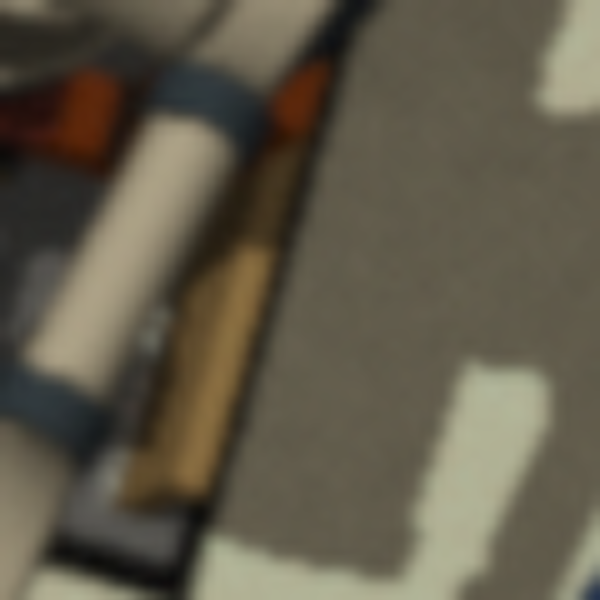

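The toe measures (281.7,248.3) against a predicted (281.3,248.1). The panel's far top corner measures (243.4,201.6) against (243.2,201.0) for upright, so its lean is about 0 to 0.02 within image resolution. The force balance puts the centre of pressure inside the foot, so the foot is flat. Last, I'll check the drawer and bystanders and confirm the press is steady.

```bash
python3 - <<'E'
from h import *
np.set_printoptions(precision=3,suppress=True)
t=load("t6.pkl");t0=load("top0.pkl")
from station import r
r.wait(.5);q=r.sense();print(q["contact_force"],q["opening"],q["tcp_pos"],q["joint_vel"])
H=np.array([.4093,.3018]);a=np.radians(6.5);ux=np.array([np.cos(a),np.sin(a)]);uy=np.array([-ux[1],ux[0]])
for d in(.118,.128,.133): print(d,[np.round(proj(t,np.r_[H+d*ux+y*uy,.112]),1) for y in(.05,-.05)])
crop(t,110,90,200,150,4,"pics/p8.png")
E
```

```text
[ 1.119 14.512 11.499] 0.02140024205320894 [ 0.509 -0.234  0.2  ] [-0.073  0.026 -0.024  0.058  0.039  0.064]
0.118 [array([151.5, 204.8]), array([190.1, 201.6])]
0.128 [array([151.4, 201. ]), array([189.9, 197.8])]
0.133 [array([151.3, 199.1]), array([189.8, 195.9])]
```

View pics/p8.png

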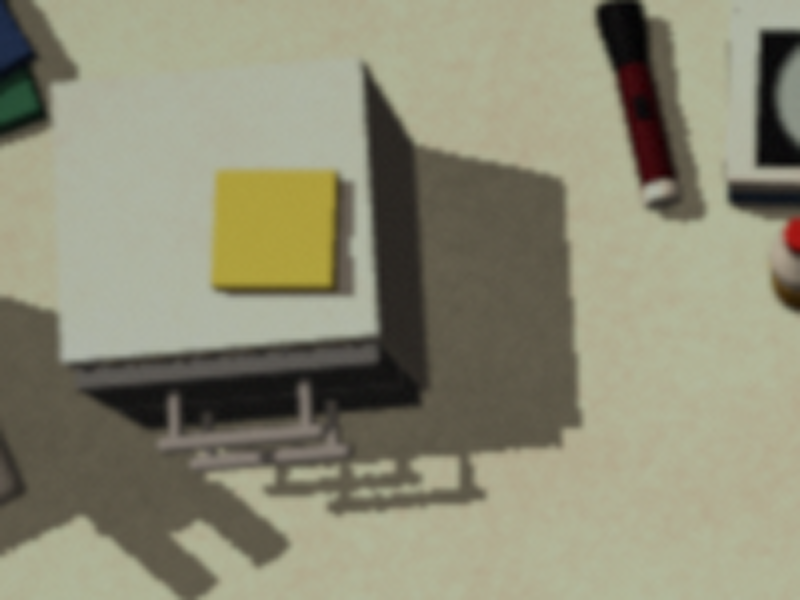

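The handle sits at (150,200.6)–(190,197.6), which matches a travel of 0.128 m, so the drawer is shut. The notes, torch and glue are unmoved, and the press is steady. Handing in.

```bash
python3 - <<'E'
from station import r
r.hand_in(); print(r.sense()["clock"])
E
```

```text
the job is handed in; nothing more can be done
the job is handed in; nothing more can be done
```

The blue fittings box is in the upper drawer and the drawer is shut. The orange square stands at the middle of the panel, foot on the board, still gripped and pressed into the corner. I handed the job in at about 36 s on the robot's clock, and no verdict was reported.

- **Drawer:** it ran to a firm stop, and the handle pixels match 0.128 m of travel. I saw the box lying inside before I shut it.
- **Square:** it stopped firmly in the corner. At the last reading the arm was pushing with about 14 N towards the panel and 14 N down, and it was not moving. The toe is within 0.5 px of where it should be, and the force balance says the foot is flat.
- **Panel:** upright as far as the cameras can tell, at about 0 to 0.02 rad. The images resolve only about 0.03 rad, so they cannot confirm the 0.02 rad limit. The flush stop after about 13 mm of push supports it.
- **Disagreement:** the firm stop came about 2 mm short of where I had put the corner from the board's outline. It fits the corner line seen directly in the images, which lay about 4 mm the same way.
- **Other things on the desk:** notes, torch and glue look unmoved in the last top picture. The others looked in place in the wider pictures, but I took no numeric check.

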